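# Twist-check the parts jars and set the loose one aside

## Robot

A 7-joint arm with a two-finger parallel gripper is mounted at the origin on the work surface. World frame = base frame: x ahead of the robot, y to its left, z up, the work surface at z = 0. Lengths are in m, angles in rad, forces in N, time in s.
With the tool pointing down it reaches from about 0.4 to 0.85 m from the base axis. Payload 10.4 kg.
Tool frame: the origin (TCP) lies at the centre of the arm's flange, where the gripper is bolted on; the fingertips stand 182 mm ahead of it and the grasp point (between the pads) lies 164 mm ahead of it (r.hold_point_z is the distance from the TCP to the grasp point, in m); z points along the fingers, y is the direction in which the jaws open and shut (so a half turn about z gives the same grasp; the last joint's range is limited). The gripper opens to 87 mm and grips with 3 to 60 N. Pads are 19 mm wide; open, the fingers measure 117 mm over their backs; the gripper's body (75 mm by 190 mm) begins 51 mm behind the grasp point.
Start: joints at [-1.211, 0.332, -0.065, 1.46, 0.022, 1.35, -0.088], TCP at [0.233, 0.58, 0.405] pointing down, gripper open.
Joint ranges: [-2.6, 2.6], [-0.5, 2.12], [-1.47, 1.34], [0.16, 2.42], [-1.27, 4.41], [0.06, 2.06], [-2.6, 2.6]. Speed limits (rad/s): [2.22, 2.22, 2.79, 2.79, 3.14, 3.14, 3.14].

## Interface

Orientations are given as a unit quaternion [x, y, z, w].
In Python, from bench import r, cams, job gives the robot as it stands.
- The arm moves only by the tool carry_out, never from a script. Its argument "rows" is a list of rows, each an object with "jaw": the finger opening in m, from 0 to 0.087; "delta_pos": the shift along the tool's x, y, z in m, a list of three; "yaw": the turn about the tool's z in degrees. A call has 1 to 10 rows; each row shifts and turns the commanded pose from where the row before left it, along the tool's axes as they then stand; what a row does not reach is not made up. A row lasts 1/10 s, in which the tool goes at most 50 mm and 8.59 degrees, less where a joint would pass 70% of its speed; a pose out of reach is approached as far as the arm can. A call is refused whole if a number of a shift passes 0.05 or a number of a turn 8.59, either way. A call with a gripper value outside its range is refused whole. The fingers move at their own pace and stop on an object; "grip_force" is the grip in N (left out, the last holds). Time passes only in rows, so rows that do not move let the fingers close. It gives the time, the measured TCP pose, the force and the opening at its end, in the units of the state.
- r.read_state(): the state, without advancing time (a new reading comes with each control period).
- cams.camera(name): name is "side" or "top" or "wrist"; returns a dict with "img" (480x640x3 uint8, blue, green, red), "mtx" (3x3 intrinsics, pixels), "R" (3x3) and "t" (3): a world point X has camera coordinates R X + t. Camera axes: x right, y down, z forward; pixel columns grow to the right and rows downward; lengths in m; the calibration is good to about 2 mm. A picture is of the moment at which its call begins. There is no depth.
- job.close_job(): hands the job in, once; it reports no verdict.
Trained networks look in the newest picture that a camera, given by its name, has taken for a name from the list of things; names that differ only in an ending like _2 or _b are one class to them, and where a whole thing is asked for, a point or a joint stands for the part that bears it (a point fixed in the world has none). Each returns a list of dicts, best first, with "confidence" (0 to 1); they miss things now and then, are a little off and sometimes report something else, mostly with a low value. They report only what shows in the picture. A call takes as long as a camera call.
- cams.boxes_of(camera, query): "rect" ([centre column, centre row, width, height] as shares, 0 to 1, of the picture: columns of its width, rows of its height, round what is visible of it).
- cams.outline_of(camera, query): "pixels" (480x640 bool, what is visible of it) and "rect" ([centre column, centre row, width, height] as shares, 0 to 1, of the picture: columns of its width, rows of its height, round what is visible of it).
The state is a dict: "time": time; "joint_positions": joint angles; "joint_vel": joint speeds; "joint_torque": joint torques, N m; "ee_pos": TCP position; "eef_rot": TCP orientation; "ft_force": force on the tool from outside, world axes, zero at the start; "torque": the same for the moment, N m; "width": finger opening in m.
Only numpy, scipy, OpenCV 4.12 (cv2) and the standard library are available. Lean on these libraries where they do the work, as an engineer would, in place of code of your own. Each camera call takes 0.05 s, during which the arm holds its last target.

## Task

Two pale translucent square parts jars with bar-handled twist caps stand in the plywood rack, and one cap is loose: its bar stands askew to the jar's square sides, while the tight one lines up with them. Twist the loose cap clockwise (seen from above) until it stops, with its bar in line with the lugs on the jar, while the jar stands in its pocket; then set the jar down (do not drop it) upright inside the grey rework tray, clear of its walls, and let go. Keep the jar upright all the way and leave the tight jar in the rack.

Things in the scene. Friction and masses are not known exactly. Their poses are not given: they have to be found in the camera images.
- loose_jar: The jar to rework, 160-260 g: pale translucent square body 48 x 48 mm, white shoulder 64 mm above the base with two white lugs on the jar's own y axis; cap above it (see joint). Stands in a square rack pocket 52 mm wide, 25 mm deep: it turns only a few degrees in it; lift it straight up 30 mm or more to take it out. Origin: centre of the jar's underside, z up.
- loose_cap (a joint): Cap on the jar's axis: grey disc 38 mm across, 64-76 mm above the jar's base; on it a black bar 12 mm thick, 40 long, to 106 mm: grip it across from above; it carries the jar. Value: 0 = tight at its stop, bar along the jar's y axis; q rad = bar turned counterclockwise (from above) by q. Starts 0.6 to 1.1, limit 1.3; light friction (0.05 N m), stays put, never rises or comes off.
- tight_jar: The other jar, same shape and size, its cap tight, bar over the lugs along its own y axis. Origin: centre of its underside. The plywood rack, 35 mm high, has three pockets in a row along the jars' y axis, 105 mm apart, all occupied: two jars, and a lower tub with a plain lid and no bar that does not matter.
- rework_tray: Grey open tray fixed to the table, 160 mm (own x) x 150 mm (own y), 30 mm high, walls and floor 5 mm thick, empty. Origin: centre of its underside; the inner floor is 5 mm above it.

How it is judged:
On the way, in this order (a step that is already met when the one before it is completed fails the run):
1. the loose cap is twisted tight (within 10 degrees) while its jar stands in the rack (value of joint loose_cap below 0.175 rad and distance of loose_jar from where it was at the start of the episode below 0.02 m), for 0.1 s.
2. the jar is lowered to the tray's floor in the gripper, not dropped (base within 20 mm of the floor while still held) (x of loose_jar in the frame of rework_tray between -0.052 and 0.052 m and y of loose_jar in the frame of rework_tray between -0.047 and 0.047 m and z of loose_jar in the frame of rework_tray below 0.025 m and contact force between the fingers and loose_jar above 0.5 N), for 0.05 s.
At the end, for the whole second after the job is handed in: The loose jar stands released, still and upright (within 7 degrees) on the rework tray's floor, its axis within 52 mm (tray x) and 47 mm (tray y) of the tray's centre, its cap tight (bar within 10 degrees of the lugs); the tight jar is still in its pocket (within 20 mm of its start) (x of loose_jar in the frame of rework_tray between -0.052 and 0.052 m and y of loose_jar in the frame of rework_tray between -0.047 and 0.047 m and z of loose_jar in the frame of rework_tray below 0.012 m and angle between loose_jar's own z axis and vertical below 0.12 rad and linear speed of loose_jar below 0.02 m/s and value of joint loose_cap below 0.175 rad and distance of tight_jar from where it was at the start of the episode below 0.02 m); the robot touches nothing.
It fails at once if the loose jar is tipped more than 30 degrees (angle between loose_jar's own z axis and vertical above 0.52 rad).
It fails at once if the tight jar is taken out or shifted by more than 20 mm (distance of tight_jar from where it was at the start of the episode above 0.02 m).
It also fails if it takes over 43 s, if anything falls off the work surface, if the arm or the gripper's body presses on something with over 40 N, if the wrist force passes 120 N, or if a joint passes its speed limit or range.

## Working session

There is one attempt and no reset: what is moved stays moved. The work goes in short steps, Python scripts to look and compute and a tool call to move; the robot and the scene stay as the last step left them, time stands still between calls to the robot, and variables do not carry over. Pictures are saved under pics/ and viewed, and the job is handed in when it is done.

Besides the shell and the picture viewer there is one more tool, called after "Request:" as name(argument=value, ...), one argument or row to a line, values as JSON. carry_out: Moves the arm, as the interface text tells. Its arguments: {"type":"object","properties":{"rows":{"type":"array"},"grip_force":{"type":"number"}},"required":["rows"]}

```bash
ls; mkdir -p pics
python3 - <<'E'
from bench import r,cams,job
import cv2,numpy as np
s=r.read_state(); print(s['time'],s['ee_pos'],s['eef_rot'],s['width'])
for c in ['side','top','wrist']:
    d=cams.camera(c); cv2.imwrite(f'pics/{c}0.png',d['img'])
    np.savez(f'{c}0.npz',**d)
    for q in ['loose_jar','tight_jar','rework_tray','loose_cap']:
        print(c,q,[(round(b['confidence'],2),np.round(np.array(b['rect'])*[640,480,640,480]).tolist()) for b in cams.boxes_of(c,q)])
E
```

```text
pics
0.0 [0.23340031 0.57964973 0.40396201] [ 1.90227278e-01  9.81739821e-01 -7.02562897e-04 -1.10511473e-04] 0.0871280670156728
side loose_jar [(0.79, [334.0, 290.0, 33.0, 56.0])]
side tight_jar [(0.74, [348.0, 344.0, 45.0, 68.0])]
side rework_tray [(0.72, [262.0, 194.0, 100.0, 65.0])]
side loose_cap [(0.87, [335.0, 277.0, 26.0, 39.0])]
top loose_jar [(0.6, [384.0, 250.0, 41.0, 42.0])]
top tight_jar [(0.58, [457.0, 258.0, 46.0, 39.0])]
top rework_tray [(0.98, [136.0, 285.0, 124.0, 128.0])]
top loose_cap [(0.8, [388.0, 246.0, 33.0, 33.0])]
wrist loose_jar []
wrist tight_jar []
wrist rework_tray [(0.78, [199.0, 412.0, 37.0, 17.0])]
wrist loose_cap []
```

View pics/side0.png

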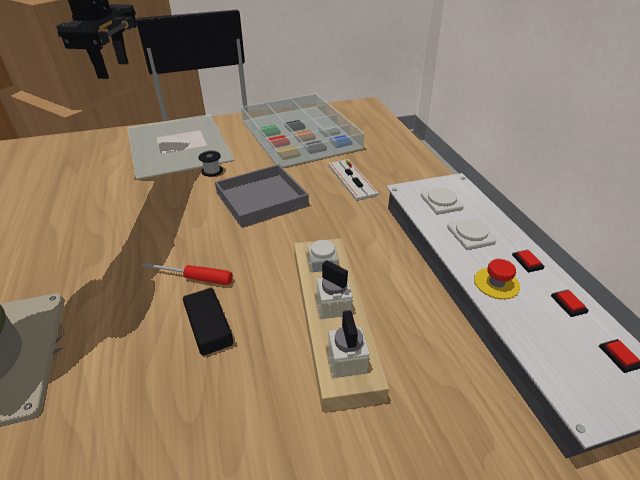

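View pics/top0.png

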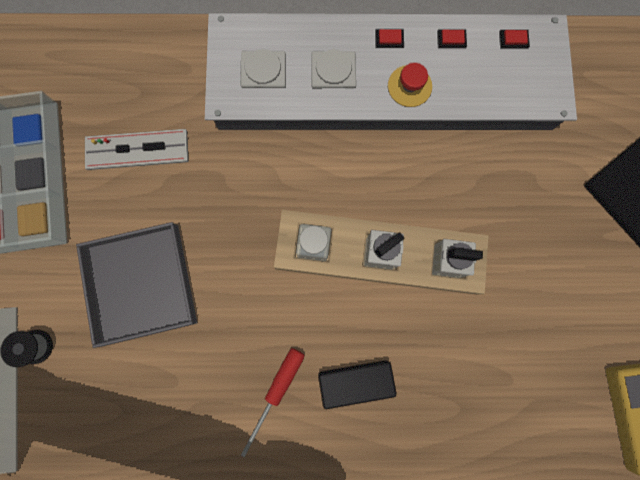

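Run:
```python
import numpy as np,cv2
for c in ['top','side']:
    d=np.load(c+'0.npz'); print(c,-d['R'].T@d['t'],d['R'].round(3).tolist(),d['mtx'].tolist())
im=np.load('top0.npz')['img']
cv2.imwrite('pics/topz.png',cv2.resize(im[200:320,330:490],(800,600),interpolation=cv2.INTER_CUBIC))
cv2.imwrite('pics/topt.png',cv2.resize(im[210:360,50:250],(800,600),interpolation=cv2.INTER_CUBIC))
im=np.load('side0.npz')['img']
cv2.imwrite('pics/sidez.png',cv2.resize(im[230:390,280:440],(600,600),interpolation=cv2.INTER_CUBIC))
```

```text
top [0.45616083 0.04376708 0.71488689] [[-0.004, -1.0, 0.014], [-0.987, 0.002, -0.159], [0.159, -0.014, -0.987]] [[451.298702576621, 0.0, 317.6581940359264], [0.0, 451.298702576621, 238.8936124379133], [0.0, 0.0, 1.0]]
side [ 0.39120487 -0.50773615  0.55360315] [[0.96, -0.28, -0.002], [-0.184, -0.624, -0.759], [0.212, 0.729, -0.651]] [[437.3593846442539, 0.0, 317.51804519746736], [0.0, 437.3593846442539, 248.7006637493089], [0.0, 0.0, 1.0]]
```

View pics/topz.png

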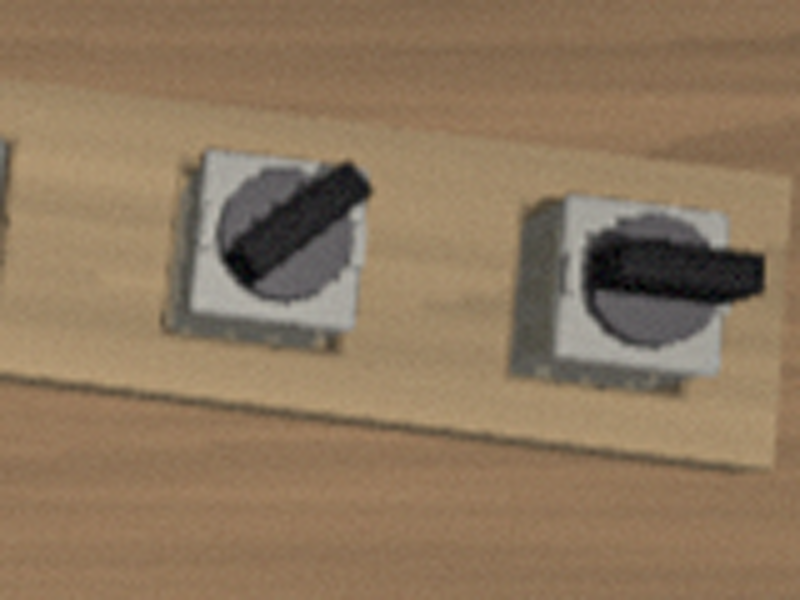

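View pics/topt.png

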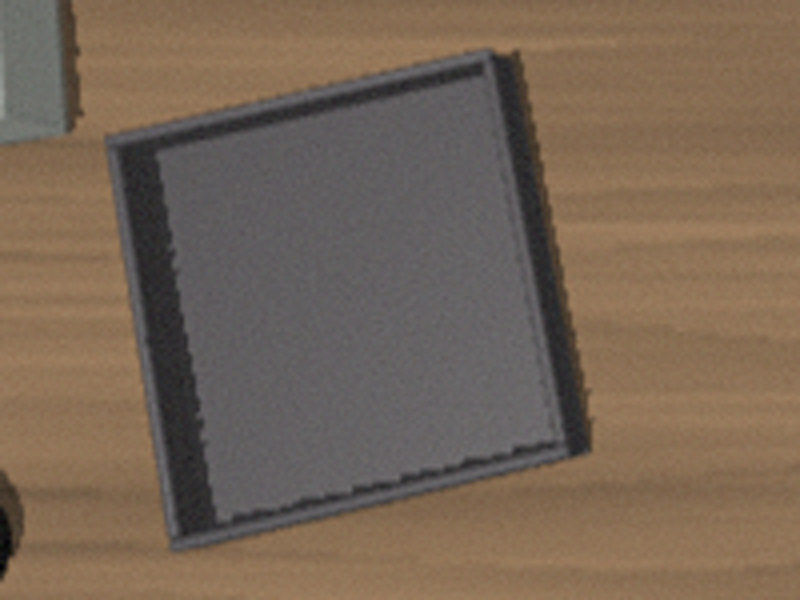

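View pics/sidez.png

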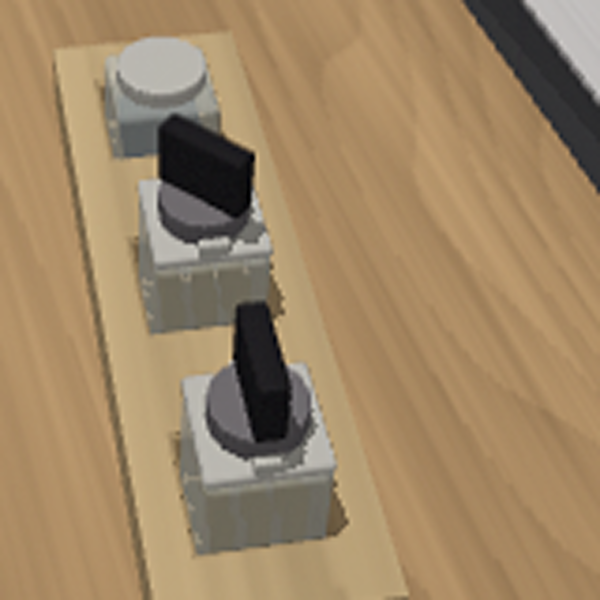

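```bash
cat > h.py <<'E'
import numpy as np
def bp(d,px,z):
    K,R,t=d['mtx'],d['R'],d['t']
    c=-R.T@t; v=R.T@np.linalg.inv(K)@np.array([px[0],px[1],1.]); return c+v*(z-c[2])/v[2]
def pj(d,X):
    X=np.atleast_2d(X); q=(X@d['R'].T+d['t'])@d['mtx'].T; return q[:,:2]/q[:,2:]
def rect(w,l,z,c,a):
    p=np.array([[w,l],[-w,l],[-w,-l],[w,-l]])/2
    R=np.array([[np.cos(a),-np.sin(a)],[np.sin(a),np.cos(a)]])
    return np.c_[p@R.T+c,np.full(4,z)]
E
python3 - <<'E'
import numpy as np,cv2
from h import *
d=np.load('top0.npz')
def g(z,pts,s,o):
    P=np.array([bp(d,np.array(p)/s+o,z)[:2] for p in pts]); n=np.roll(P,-1,0)-P
    print(P.mean(0).round(4),np.linalg.norm(n,axis=1).round(4),np.degrees(np.arctan2(n[:,1],n[:,0])).round(1))
    return P.mean(0)
o=np.array([330,200])
a=g(.074,[(205,150),(368,165),(355,330),(190,312)],5,o)
b=g(.074,[(567,195),(725,212),(718,375),(555,358)],5,o)
v=b-a;print('rack',np.linalg.norm(v),np.degrees(np.arctan2(v[1],v[0])))
g(.03,[(107,137),(490,52),(565,455),(172,548)],4,np.array([50,210]))
# overlay
ya=np.arctan2(-v[1],-v[0])-np.pi/2  # jar yaw, y axis toward +y
print('jar yaw',np.degrees(ya))
for cam in ['top','side']:
  e=np.load(cam+'0.npz'); x0,y0,w,h,s=(330,200,160,120,5) if cam=='top' else (280,230,160,160,4)
  for q in [40,50]:
    im=cv2.resize(e['img'][y0:y0+h,x0:x0+w],(w*s,h*s),interpolation=cv2.INTER_CUBIC)
    for c,qq in ((a,np.radians(q)),(b,0)):
      for z,wd,l,yy,col in ((.074,.048,.048,ya,(0,255,0)),(.116,.012,.04,ya+qq,(0,0,255)),(.086,.012,.04,ya+qq,(255,0,0))):
        p=(pj(e,rect(wd,l,z,c,yy))-[x0,y0])*s
        cv2.polylines(im,[p.round().astype(int)],True,col,1)
    cv2.imwrite(f'pics/ov_{cam}{q}.png',im)
E
```

```text
[ 0.5463 -0.0636] [0.0473 0.0481 0.0474 0.0473] [-95.4 173.6  83.6  -6.5]
[ 0.5328 -0.1673] [0.0458 0.0473 0.0467 0.0475] [-96.3 174.2  83.9  -6.9]
rack 0.10458955225516617 -97.39846732816763
[0.4988 0.3113] [0.1473 0.1565 0.1463 0.157 ] [ -77.1 -167.1  103.    13.3]
jar yaw -7.398467328167614
```

View pics/ov_top40.png

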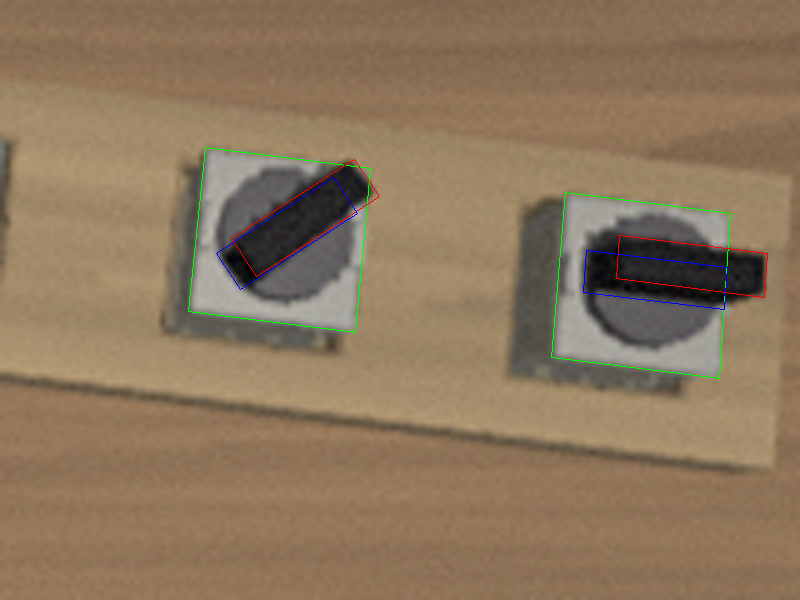

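View pics/ov_side40.png

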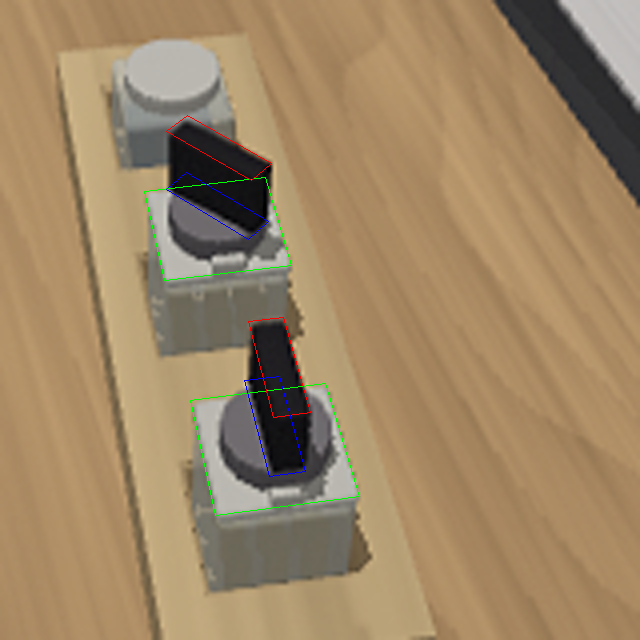

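View pics/ov_top50.png

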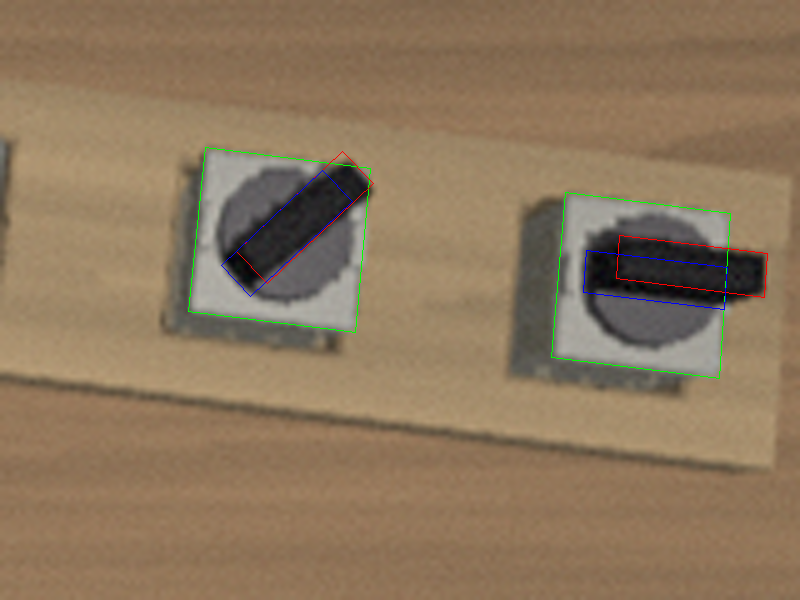

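Request:
carry_out(
  rows=[
    {"jaw":0.087,"delta_pos":[-0.0265,-0.024,0],"yaw":0},
    {"jaw":0.087,"delta_pos":[-0.0265,-0.024,0],"yaw":0},
    {"jaw":0.087,"delta_pos":[-0.0265,-0.024,0],"yaw":0},
    {"jaw":0.087,"delta_pos":[-0.0265,-0.024,0],"yaw":0},
    {"jaw":0.087,"delta_pos":[-0.0265,-0.024,0],"yaw":0},
    {"jaw":0.087,"delta_pos":[-0.0265,-0.024,0],"yaw":0},
    {"jaw":0.087,"delta_pos":[-0.0265,-0.024,0],"yaw":0},
    {"jaw":0.087,"delta_pos":[-0.0265,-0.024,0],"yaw":0},
    {"jaw":0.087,"delta_pos":[-0.0265,-0.024,0],"yaw":0},
    {"jaw":0.087,"delta_pos":[-0.0265,-0.024,0],"yaw":0},
  ],
  grip_force=30,
)

```text
time: 1.75
ee_pos: [0.39, 0.2567, 0.405]
eef_rot: [0.19, 0.982, 0.0, 0.0]
ft_force: [0.6, -0.1, 0.3]
width: 0.0869
```

Request:
carry_out(
  rows=[
    {"jaw":0.087,"delta_pos":[-0.0265,-0.024,0],"yaw":0},
    {"jaw":0.087,"delta_pos":[-0.0265,-0.024,0],"yaw":0},
    {"jaw":0.087,"delta_pos":[-0.0265,-0.024,0],"yaw":0},
    {"jaw":0.087,"delta_pos":[-0.0265,-0.024,0],"yaw":0},
    {"jaw":0.087,"delta_pos":[-0.0265,-0.024,0],"yaw":0},
    {"jaw":0.087,"delta_pos":[-0.0265,-0.024,0],"yaw":0},
    {"jaw":0.087,"delta_pos":[-0.0265,-0.024,0],"yaw":0},
    {"jaw":0.087,"delta_pos":[-0.0265,-0.024,0],"yaw":0},
    {"jaw":0.087,"delta_pos":[0,0,0],"yaw":0},
    {"jaw":0.087,"delta_pos":[0,0,0],"yaw":0},
  ],
)

```text
time: 2.75
ee_pos: [0.5146, 0.0003, 0.4047]
eef_rot: [0.191, 0.982, 0.0, -0.0]
ft_force: [-0.4, 1.8, -0.3]
width: 0.0869
```

Run:
```python
from bench import r,cams
import cv2,numpy as np
s=r.read_state(); print(s['time'],s['ee_pos'],s['eef_rot'],s['width'],s['joint_positions'])
d=cams.camera('wrist'); cv2.imwrite('pics/w1.png',d['img']); np.savez('w1.npz',**d)
for q in ['loose_jar','loose_cap']:
    print(q,[(round(b['confidence'],2),np.round(np.array(b['rect'])*[640,480,640,480]).tolist()) for b in cams.boxes_of('wrist',q)])
```

```text
2.75 [5.14648543e-01 2.84308427e-04 4.04681455e-01] [ 1.91084121e-01  9.81573661e-01  1.41890000e-05 -7.74856288e-05] 0.08692371951321796 [-0.54483277  0.07983096  0.48452761  1.77281077 -0.03864505  1.29844387
  1.13505011]
loose_jar [(0.58, [260.0, 281.0, 67.0, 94.0])]
loose_cap [(0.91, [260.0, 295.0, 44.0, 62.0])]
```

View pics/w1.png

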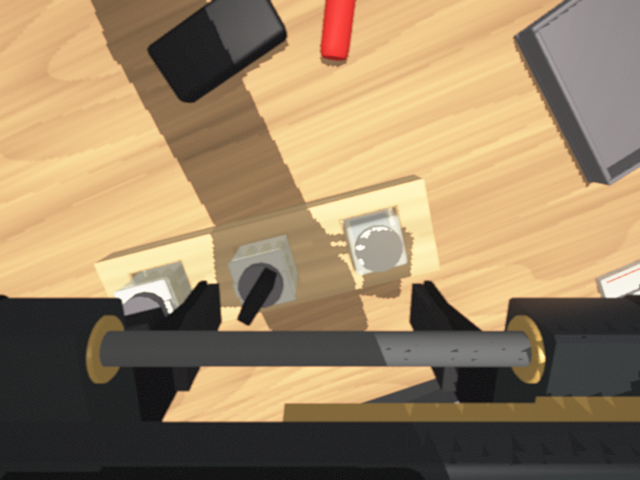

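```bash
cat >> h.py <<'E'
import cv2
from scipy.optimize import minimize
def barmask(d,x,y,th,b=0.010,s=4,box=None,L=.04,W=.012):
    X=np.r_[rect(W,L,b+.076,(x,y),th),rect(W,L,b+.106,(x,y),th)]
    p=(pj(d,X)-box[:2]+.5)*s
    m=np.zeros((box[3]*s,box[2]*s),np.uint8)
    cv2.fillConvexPoly(m,cv2.convexHull(p.astype(np.float32)).round().astype(int).reshape(-1,1,2),1)
    return cv2.resize(m.astype(np.float32),(box[2],box[3]),interpolation=cv2.INTER_AREA)
E
python3 - <<'E'
from h import *
D=[]
for f,box in (('top0',(365,225,50,50)),('side0',(315,255,40,58)),):
    d=dict(np.load(f+'.npz')); x,y,w,h=box; im=d['img'][y:y+h,x:x+w].astype(float).mean(2)
    # soft mask: black ~20, disc ~90
    m=np.clip((68-im)/36,0,1); 
    n,l=cv2.connectedComponents((m>.3).astype(np.uint8)); 
    k=np.argmax([0]+[(l==i).sum() for i in range(1,n)]); mm=cv2.dilate((l==k).astype(np.uint8),np.ones((3,3)))
    D.append((f,d,box,m*mm)); print(f,m.sum(),(m*mm).sum())
def cost(p,S): return sum(((barmask(d,p[0],p[1],p[2],box=b)-m)**2).sum() for f,d,b,m in S)
for S in (D[:1],D[1:],D):
    best=min((minimize(cost,[.546,-.0635,np.radians(a)],args=(S,),method='Nelder-Mead',options=dict(initial_simplex=np.array([.546,-.0635,np.radians(a)])+np.array([[0,0,0],[.004,0,0],[0,.004,0],[0,0,.15]]))) for a in (28,34,40)),key=lambda r:r.fun)
    print(best.x[:2].round(4),np.degrees(best.x[2]).round(1),best.fun)
E
```

```text
top0 242.00925925925927 241.9351851851852
side0 492.43518518518516 461.7685185185185
[ 0.5475 -0.0626] 37.1 28.847441915294922
[ 0.5458 -0.0628] 29.7 50.45162465706447
[ 0.5465 -0.0617] 37.0 96.03937328532236
```

Request:
carry_out(
  rows=[
    {"jaw":0.087,"delta_pos":[-0.0265,-0.0232,0],"yaw":0},
    {"jaw":0.087,"delta_pos":[-0.0265,-0.0232,0],"yaw":0},
    {"jaw":0.087,"delta_pos":[0,0,0.015],"yaw":6.4},
    {"jaw":0.087,"delta_pos":[0,0,0.015],"yaw":6.4},
    {"jaw":0.087,"delta_pos":[0,0,0.015],"yaw":6.4},
    {"jaw":0.087,"delta_pos":[0,0,0.015],"yaw":6.4},
    {"jaw":0.087,"delta_pos":[0,0,0.015],"yaw":6.4},
    {"jaw":0.06,"delta_pos":[0,0,0],"yaw":0},
    {"jaw":0.06,"delta_pos":[0,0,0],"yaw":0},
  ],
)

```text
time: 3.8
ee_pos: [0.5464, -0.0612, 0.3301]
eef_rot: [0.451, 0.892, 0.0, -0.0]
ft_force: [0.5, -0.0, 0.2]
width: 0.0778
```

Run:
```python
from bench import r,cams
from h import *
s=r.read_state(); q=s['eef_rot']; print(s['time'],s['ee_pos'],s['width'],s['joint_positions'],'toolY',2*np.degrees(np.arctan2(q[1],q[0]))-90)
for c in ['wrist','top','side']:
    d=cams.camera(c); np.savez(c+'2.npz',**d); im=d['img'].copy()
    for z in (.086,.116):
        cv2.polylines(im,[pj(d,rect(.012,.04,z,(.5465,-.0625),np.radians(36))).round().astype(int)],True,(0,0,255),1)
    cv2.imwrite(f'pics/{c}2.png',im)
```

```text
3.8 [ 0.54641482 -0.06120269  0.33007757] 0.07780704889881496 [-0.48932069  0.24273529  0.59783075  1.78687801 -0.14854586  1.15708209
  0.78889452] toolY 36.327844110967774
```

View pics/wrist2.png

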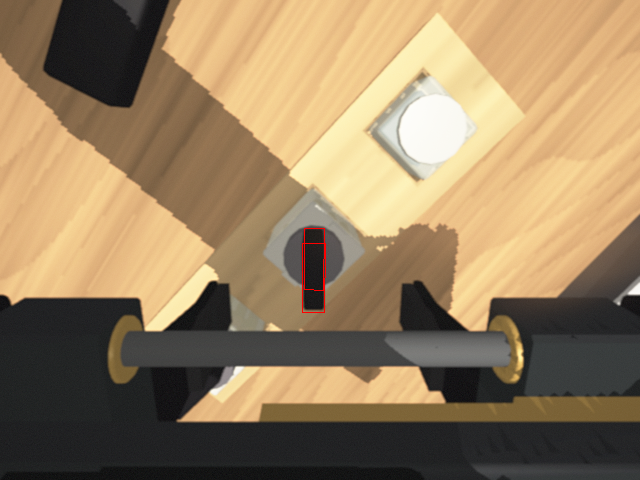

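View pics/side2.png

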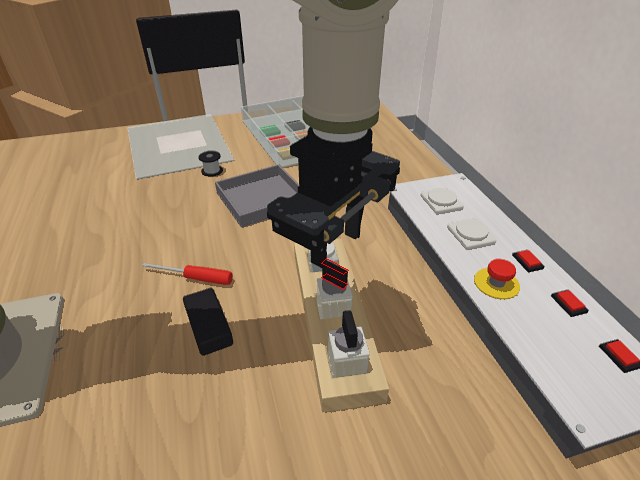

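Request:
carry_out(
  rows=[
    {"jaw":0.05,"delta_pos":[-0.001,-0.0008,0.015],"yaw":0},
    {"jaw":0.05,"delta_pos":[0,0,0.015],"yaw":0},
    {"jaw":0.05,"delta_pos":[0,0,0.014],"yaw":0},
    {"jaw":0.05,"delta_pos":[0,0,0.014],"yaw":0},
    {"jaw":0.05,"delta_pos":[0,0,0],"yaw":0},
    {"jaw":0.0,"delta_pos":[0,0,0],"yaw":0},
    {"jaw":0.0,"delta_pos":[0,0,0],"yaw":0},
    {"jaw":0.0,"delta_pos":[0,0,0],"yaw":0},
    {"jaw":0.0,"delta_pos":[0,0,0],"yaw":0},
    {"jaw":0.0,"delta_pos":[0,0,0],"yaw":0},
  ],
)

```text
time: 4.95
ee_pos: [0.5464, -0.0632, 0.272]
eef_rot: [0.453, 0.891, 0.0, 0.0]
ft_force: [-0.2, 0.4, -0.4]
width: 0.0177
```

Request:
carry_out(
  rows=[
    {"jaw":0.0,"delta_pos":[0,0,0],"yaw":0},
    {"jaw":0.0,"delta_pos":[0,0,0],"yaw":0},
  ],
)

```text
time: 5.15
ee_pos: [0.5464, -0.0632, 0.2719]
eef_rot: [0.453, 0.891, 0.0, 0.0]
ft_force: [0.4, 0.1, 0.7]
width: 0.0119
```

Run:
```python
from bench import r,cams
from h import *
s=r.read_state(); q=s['eef_rot']; print(s['time'],s['ee_pos'],s['width'],s['ft_force'],s['torque'],'toolY',2*np.degrees(np.arctan2(q[1],q[0]))-90)
d=cams.camera('wrist'); cv2.imwrite('pics/w3.png',d['img'])
```

```text
5.15 [ 0.54644804 -0.06321136  0.27191317] 0.011918079743666977 [0.41146682 0.11708305 0.70757529] [-0.03943082 -0.06193992  0.01891848] toolY 36.07058111916483
```

View pics/w3.png

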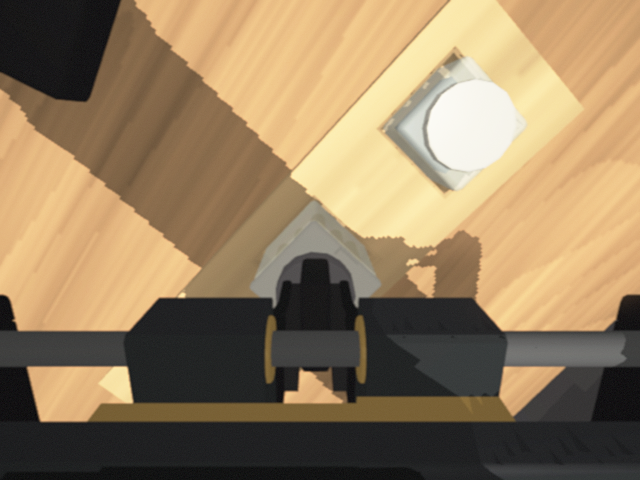

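Request:
carry_out(
  rows=[
    {"jaw":0.0,"delta_pos":[0,0,0],"yaw":5},
    {"jaw":0.0,"delta_pos":[0,0,0],"yaw":5},
    {"jaw":0.0,"delta_pos":[0,0,0],"yaw":5},
    {"jaw":0.0,"delta_pos":[0,0,0],"yaw":5},
    {"jaw":0.0,"delta_pos":[0,0,0],"yaw":5},
    {"jaw":0.0,"delta_pos":[0,0,0],"yaw":5},
    {"jaw":0.0,"delta_pos":[0,0,0],"yaw":5},
    {"jaw":0.0,"delta_pos":[0,0,0],"yaw":5},
    {"jaw":0.0,"delta_pos":[0,0,0],"yaw":2},
    {"jaw":0.0,"delta_pos":[0,0,0],"yaw":0},
  ],
)

```text
time: 6.2
ee_pos: [0.5462, -0.0633, 0.2719]
eef_rot: [0.743, 0.669, -0.0, -0.0]
ft_force: [-2.4, -0.7, 4.3]
width: 0.0119
```

```bash
cat > st.py <<'E'
from bench import r,cams
from h import *
s=r.read_state(); q=s['eef_rot']; print(s['time'],s['ee_pos'].round(4),s['width'].round(4),s['ft_force'].round(2),s['torque'].round(3),'toolY',2*np.degrees(np.arctan2(q[1],q[0]))-90,'j7',s['joint_positions'][6])
E
python3 st.py
```

```text
Traceback (most recent call last):
  File "st.py", line 3, in <module>
    s=r.read_state(); q=s['eef_rot']; print(s['time'],s['ee_pos'].round(4),s['width'].round(4),s['ft_force'].round(2),s['torque'].round(3),'toolY',2*np.degrees(np.arctan2(q[1],q[0]))-90,'j7',s['joint_positions'][6])
                                                                           ^^^^^^^^^^^^^^^^
AttributeError: 'float' object has no attribute 'round'
```

```bash
sed -i "s/s\['width'\].round(4)/s['width']/" st.py; python3 st.py
```

```text
6.2 [ 0.5462 -0.0633  0.2719] 0.011899562609102247 [-2.39 -0.73  4.33] [-0.24   0.652 -0.038] toolY -5.962149160369805 j7 0.13899694173206684
```

Request:
carry_out(
  rows=[
    {"jaw":0.0,"delta_pos":[0,0,0],"yaw":2},
    {"jaw":0.0,"delta_pos":[0,0,0],"yaw":2},
    {"jaw":0.0,"delta_pos":[0,0,0],"yaw":0},
  ],
)

```text
time: 6.5
ee_pos: [0.5462, -0.0634, 0.2719]
eef_rot: [0.766, 0.643, -0.0, -0.0]
ft_force: [-2.5, 0.4, 5.6]
width: 0.0116
```

```bash
python3 st.py
```

```text
6.5 [ 0.5462 -0.0634  0.2719] 0.011560509587013986 [-2.5   0.37  5.62] [-0.16   0.747 -0.028] toolY -9.9336042317357 j7 0.07490454188274358
```

Request:
carry_out(
  rows=[
    {"jaw":0.0,"delta_pos":[0,0,0],"yaw":2},
    {"jaw":0.0,"delta_pos":[0,0,0],"yaw":2},
    {"jaw":0.0,"delta_pos":[0,0,0],"yaw":0},
  ],
)

```text
time: 6.8
ee_pos: [0.5462, -0.0632, 0.2719]
eef_rot: [0.787, 0.616, -0.0, -0.0]
ft_force: [-3.3, 0.6, 5.5]
width: 0.0118
```

```bash
python3 st.py
python3 - <<'E'
from bench import cams
from h import *
for c,b in (('wrist',(200,150,240,180)),('side',(260,220,160,120)),('top',(330,200,160,120))):
    d=cams.camera(c); np.savez(c+'4.npz',**d); x,y,w,h=b
    cv2.imwrite(f'pics/{c}4.png',cv2.resize(d['img'][y:y+h,x:x+w],(800,600),interpolation=cv2.INTER_CUBIC))
E
```

```text
6.8 [ 0.5462 -0.0632  0.2719] 0.011782915076734483 [-3.33  0.57  5.54] [-0.095  0.864  0.292] toolY -13.886159940216515 j7 0.010751708653354846
```

View pics/wrist4.png

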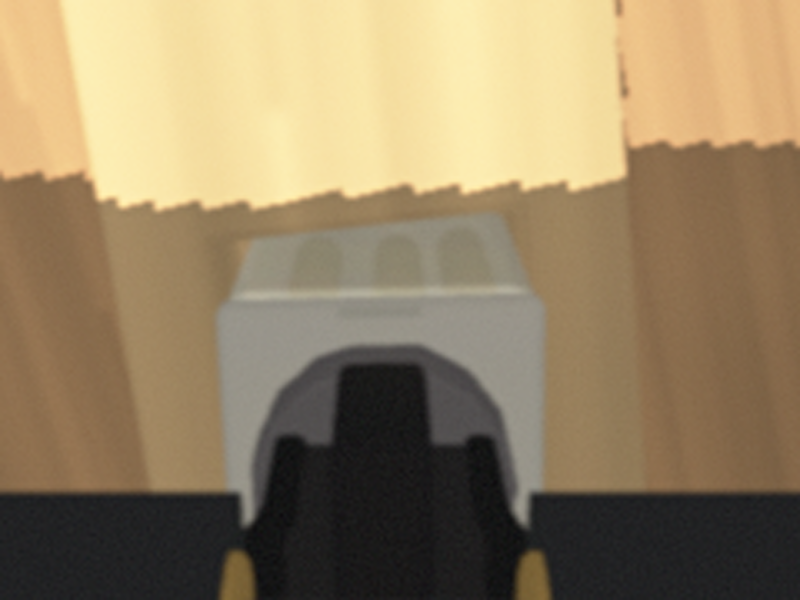

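View pics/side4.png

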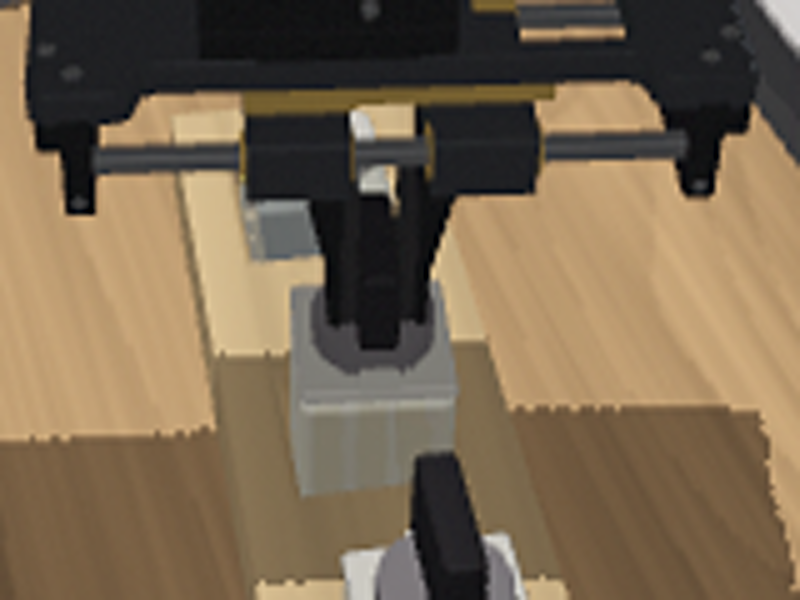

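Request:
carry_out(
  rows=[
    {"jaw":0.0,"delta_pos":[0,0,0],"yaw":-2},
    {"jaw":0.0,"delta_pos":[0,0,-0.005],"yaw":0},
    {"jaw":0.0,"delta_pos":[0,0,-0.01],"yaw":0},
    {"jaw":0.0,"delta_pos":[0,0,-0.01],"yaw":0},
    {"jaw":0.0,"delta_pos":[0,0,-0.01],"yaw":0},
    {"jaw":0.0,"delta_pos":[0,0,-0.01],"yaw":0},
    {"jaw":0.0,"delta_pos":[0,0,0],"yaw":0},
  ],
  grip_force=40,
)

```text
time: 7.65
ee_pos: [0.5468, -0.0633, 0.3185]
eef_rot: [0.777, 0.63, 0.001, 0.001]
ft_force: [0.1, 0.1, -2.2]
width: 0.0122
```

```bash
python3 st.py
python3 - <<'E'
from bench import cams
from h import *
for c,b in (('wrist',(200,150,240,180)),('side',(260,180,160,120))):
    d=cams.camera(c); np.savez(c+'5.npz',**d); x,y,w,h=b
    cv2.imwrite(f'pics/{c}5.png',cv2.resize(d['img'][y:y+h,x:x+w],(800,600),interpolation=cv2.INTER_CUBIC))
E
```

```text
7.65 [ 0.5468 -0.0633  0.3185] 0.012156358361434983 [ 0.12  0.12 -2.16] [-0.101  0.063  0.004] toolY -11.93149706617929 j7 0.005303288350321846
```

View pics/wrist5.png

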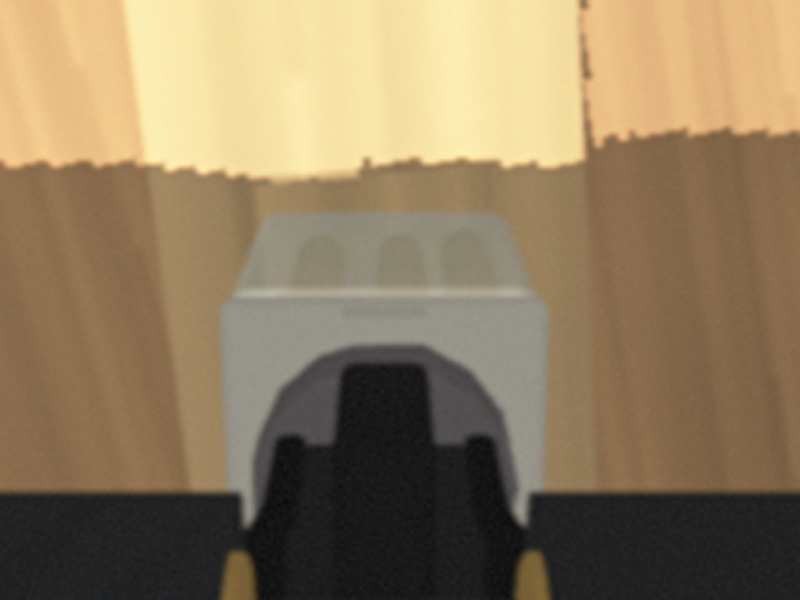

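View pics/side5.png

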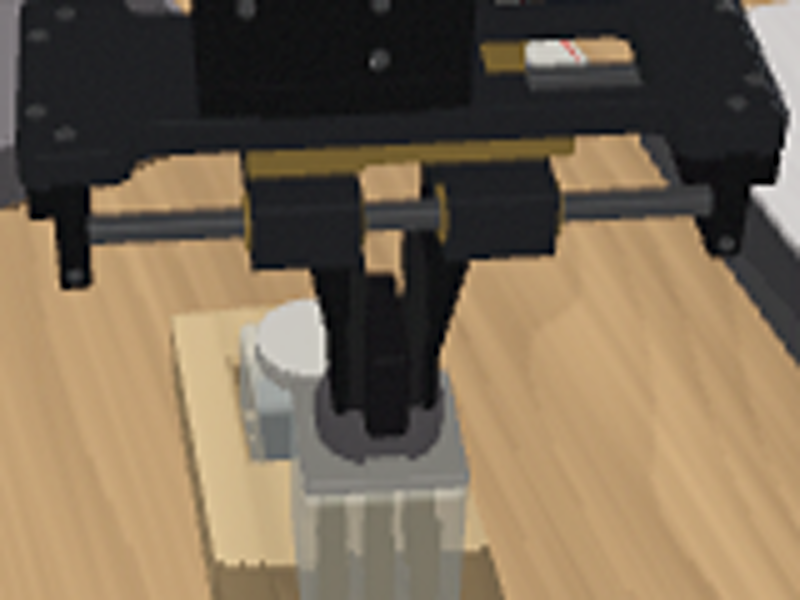

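Request:
carry_out(
  rows=[
    {"jaw":0.0,"delta_pos":[0,0,-0.014],"yaw":0},
    {"jaw":0.0,"delta_pos":[0,0,-0.014],"yaw":0},
    {"jaw":0.0,"delta_pos":[0,0,-0.014],"yaw":0},
    {"jaw":0.0,"delta_pos":[0,0,-0.013],"yaw":0},
    {"jaw":0.0,"delta_pos":[0.01,-0.0035,0],"yaw":0},
    {"jaw":0.0,"delta_pos":[0.018,-0.006,0],"yaw":0},
    {"jaw":0.0,"delta_pos":[0.02,-0.007,0],"yaw":0},
    {"jaw":0.0,"delta_pos":[0.02,-0.007,0],"yaw":0},
    {"jaw":0.0,"delta_pos":[0.02,-0.007,0],"yaw":0},
    {"jaw":0.0,"delta_pos":[0.02,-0.007,0],"yaw":0},
  ],
)

```text
time: 8.75
ee_pos: [0.5314, 0.0519, 0.3714]
eef_rot: [0.777, 0.63, -0.0, -0.0]
ft_force: [-0.5, -0.2, -2.7]
width: 0.0117
```

Request:
carry_out(
  rows=[
    {"jaw":0.0,"delta_pos":[0.025,-0.009,0],"yaw":0},
    {"jaw":0.0,"delta_pos":[0.028,-0.0098,0],"yaw":0},
    {"jaw":0.0,"delta_pos":[0.028,-0.0098,0],"yaw":0},
    {"jaw":0.0,"delta_pos":[0.028,-0.0098,0],"yaw":0},
    {"jaw":0.0,"delta_pos":[0.028,-0.0098,0],"yaw":0},
    {"jaw":0.0,"delta_pos":[0.028,-0.0098,0],"yaw":0},
    {"jaw":0.0,"delta_pos":[0.028,-0.0098,0],"yaw":0},
    {"jaw":0.0,"delta_pos":[0.025,-0.009,0],"yaw":0},
    {"jaw":0.0,"delta_pos":[0.02,-0.007,0],"yaw":0},
    {"jaw":0.0,"delta_pos":[0.01,-0.003,0],"yaw":0},
  ],
)

```text
time: 9.75
ee_pos: [0.4972, 0.3134, 0.3713]
eef_rot: [0.776, 0.631, -0.0, -0.0]
ft_force: [-0.2, 0.3, -2.4]
width: 0.0116
```

```bash
python3 st.py
python3 - <<'E'
from bench import cams
from h import *
for c,b in (('side',(160,80,200,150)),('top',(50,190,240,180))):
    d=cams.camera(c); np.savez(c+'6.npz',**d); x,y,w,h=b
    im=d['img'].copy()
    cv2.polylines(im,[pj(d,rect(.16,.15,.03,(.4988,.3113),np.radians(13.1))).round().astype(int)],True,(0,0,255),1)
    cv2.imwrite(f'pics/{c}6.png',cv2.resize(im[y:y+h,x:x+w],(800,600),interpolation=cv2.INTER_CUBIC))
E
```

```text
9.75 [0.4972 0.3134 0.3713] 0.011635325789863354 [-0.17  0.29 -2.36] [-0.111  0.095 -0.015] toolY -11.771051056037209 j7 -0.7207503748081535
```

View pics/side6.png

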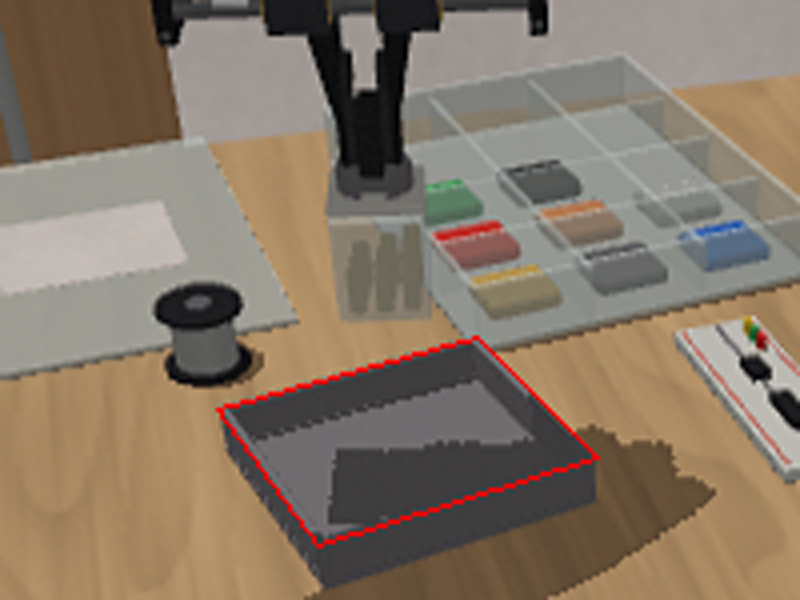

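View pics/top6.png

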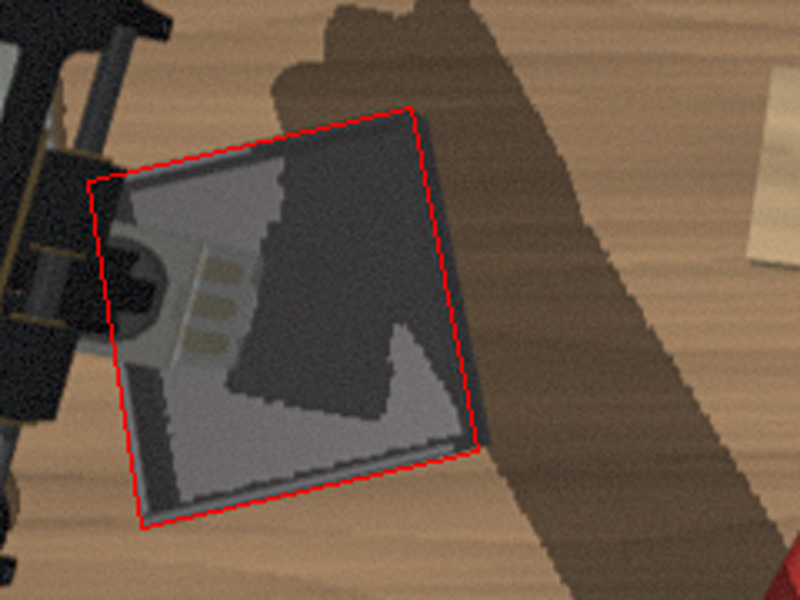

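Request:
carry_out(
  rows=[
    {"jaw":0.0,"delta_pos":[0,0,0.014],"yaw":0},
    {"jaw":0.0,"delta_pos":[0,0,0.02],"yaw":0},
    {"jaw":0.0,"delta_pos":[0,0,0.02],"yaw":0},
    {"jaw":0.0,"delta_pos":[0,0,0.02],"yaw":0},
    {"jaw":0.0,"delta_pos":[0,0,0.012],"yaw":0},
    {"jaw":0.0,"delta_pos":[0,0,0.006],"yaw":0},
    {"jaw":0.0,"delta_pos":[0,0,0.004],"yaw":0},
    {"jaw":0.0,"delta_pos":[0,0,0.004],"yaw":0},
    {"jaw":0.0,"delta_pos":[0,0,0.002],"yaw":0},
    {"jaw":0.0,"delta_pos":[0,0,0],"yaw":0},
  ],
)

```text
time: 10.85
ee_pos: [0.4984, 0.3108, 0.2699]
eef_rot: [0.777, 0.63, 0.0, -0.0]
ft_force: [-0.4, -0.4, -2.4]
width: 0.0117
```

```bash
python3 st.py
```

```text
10.85 [0.4984 0.3108 0.2699] 0.011697678208702263 [-0.45 -0.39 -2.36] [-0.112  0.079  0.021] toolY -11.929045908298662 j7 -0.6746065928347315
```

Still hanging (−2.4 N), about 3 mm above the floor. Feeling for the floor.

Request:
carry_out(
  rows=[
    {"jaw":0.0,"delta_pos":[0,0,0.0015],"yaw":0},
    {"jaw":0.0,"delta_pos":[0,0,0.001],"yaw":0},
    {"jaw":0.0,"delta_pos":[0,0,0],"yaw":0},
  ],
)

```text
time: 11.15
ee_pos: [0.4983, 0.3108, 0.2673]
eef_rot: [0.777, 0.63, 0.0, -0.0]
ft_force: [0.7, -0.0, -2.2]
width: 0.0117
```

Request:
carry_out(
  rows=[
    {"jaw":0.0,"delta_pos":[0,0,0.001],"yaw":0},
    {"jaw":0.0,"delta_pos":[0,0,0],"yaw":0},
  ],
)

```text
time: 11.35
ee_pos: [0.4985, 0.3108, 0.2669]
eef_rot: [0.777, 0.63, 0.0, -0.0]
ft_force: [-2.4, -0.5, 4.3]
width: 0.0118
```

Request:
carry_out(
  rows=[
    {"jaw":0.02,"delta_pos":[0,0,0],"yaw":0},
    {"jaw":0.03,"delta_pos":[0,0,0],"yaw":0},
    {"jaw":0.04,"delta_pos":[0,0,0],"yaw":0},
    {"jaw":0.05,"delta_pos":[0,0,0],"yaw":0},
    {"jaw":0.05,"delta_pos":[0,0,0],"yaw":0},
    {"jaw":0.05,"delta_pos":[0,0,0],"yaw":0},
  ],
)

```text
time: 11.95
ee_pos: [0.4983, 0.3108, 0.2662]
eef_rot: [0.777, 0.63, -0.0, -0.0]
ft_force: [0.8, -0.1, -0.1]
width: 0.0476
```

Request:
carry_out(
  rows=[
    {"jaw":0.05,"delta_pos":[0,0,-0.01],"yaw":0},
    {"jaw":0.05,"delta_pos":[0,0,-0.02],"yaw":0},
    {"jaw":0.05,"delta_pos":[0,0,-0.03],"yaw":0},
    {"jaw":0.05,"delta_pos":[0,0,-0.03],"yaw":0},
    {"jaw":0.05,"delta_pos":[0,0,-0.03],"yaw":0},
    {"jaw":0.05,"delta_pos":[0,0,-0.03],"yaw":0},
    {"jaw":0.05,"delta_pos":[-0.03,0,0],"yaw":0},
    {"jaw":0.05,"delta_pos":[-0.04,0,0],"yaw":0},
    {"jaw":0.05,"delta_pos":[-0.03,0,0],"yaw":0},
    {"jaw":0.05,"delta_pos":[0,0,0],"yaw":0},
  ],
)

```text
time: 12.95
ee_pos: [0.4779, 0.2083, 0.4175]
eef_rot: [0.779, 0.628, 0.001, -0.0]
ft_force: [0.0, 0.3, 0.5]
width: 0.0502
```

```bash
python3 st.py
python3 - <<'E'
from bench import cams
from h import *
for c,b in (('side',(200,110,160,120)),('top',(50,190,240,180))):
    d=cams.camera(c); np.savez(c+'7.npz',**d); x,y,w,h=b
    im=d['img'].copy(); cv2.imwrite(f'pics/{c}7full.png',im)
    im=cv2.resize(im[y:y+h,x:x+w],(800,600),interpolation=cv2.INTER_CUBIC); s=800/w
    for z,W,L,a in ((.069,.048,.048,-11.9),(.111,.012,.04,-11.9),(.03,.16,.15,13.1)):
        cv2.polylines(im,[((pj(d,rect(W,L,z,(.4985,.3108),np.radians(a)))-[x,y]+.5)*s).round().astype(int)],True,(0,0,255),1)
    cv2.imwrite(f'pics/{c}7.png',im)
E
```

```text
12.95 [0.4779 0.2083 0.4175] 0.05017913011554559 [0.02 0.33 0.51] [-0.099  0.019  0.023] toolY -12.261658256017256 j7 -0.660815507983607
```

View pics/side7.png

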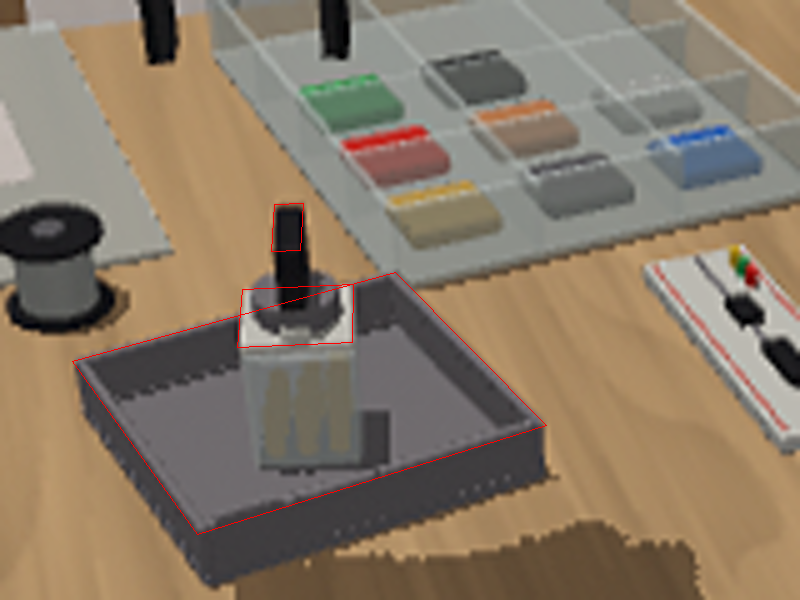

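View pics/top7.png

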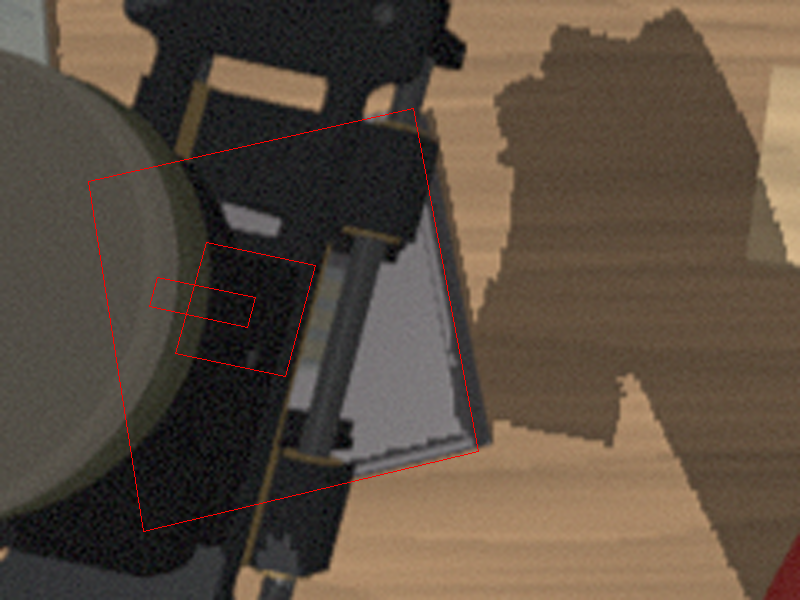

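View pics/top7full.png

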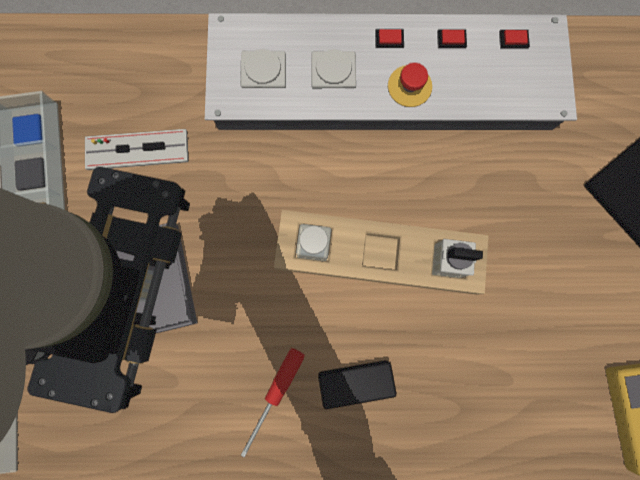

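```bash
python3 -c "
from bench import job
print(job.close_job())"
```

```text
the job is handed in; nothing more can be done
None
```

The loose cap is tight and its jar stands released in the rework tray. I handed the job in at about 13 s of the 43 s allowed; no verdict was reported.

- **Twist:** I gripped the bar from above and turned it about 50° clockwise with the jar in its pocket. The wrist moment rose to about 0.3 N m at the stop, and the wrist picture showed the bar in line with the jar's sides. I then eased back 2° and lifted. The bar still looked in line, at a glance rather than by measurement.
- **Placing:** I lowered the jar until the wrist force went from −2.4 N to +4.3 N, which is contact with the tray floor. Only then did I open the gripper, raise it and move it aside.
- **Last checks:** The side picture shows the jar upright on the tray floor near the centre, clear of the walls, with the cap bar in line with its sides. The top picture shows the tight jar in its pocket. The wrist force was near zero.
- **Checks that failed or disagreed:** In the last top picture the arm hid the placed jar, so its position and cap are confirmed only by the side picture. Earlier, the top and side pictures gave different starting bar angles (37° and 30°). The wrist picture taken above the jar matched the 36° I used.

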